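# Tip down the flip stop with the adjusting screw

## Task

The next gate bars are cut to the length set on the flip stop that carries the adjusting screw. With a light push of the fingertips at its back, and without gripping it, tip that stop over towards your side of the saw fence so that it drops fully down over the bed, then take your hand away. Leave the other two stops parked up and do not shift anything else on the bench.

Things in the scene. Friction and masses are not known exactly. Their poses are not given: they have to be found in the camera images.
- fence: Length fence, fixed, one piece with the saw. Grey bed 100 mm deep, 50 high, on the robot's side of a dark anodised rail 40 deep, 95 high; both run along y from -0.36 m (free end) to the saw at +0.83. Origin on the table under the rail's centre line; x across, away from the robot; y to the saw; z up.
- tube_end (a point): Middle of the free end of a 40 mm square tube that is clamped in the saw and lies on the bed against the rail; the tube runs from here in +y of the fence to the saw.
- screw_stop: Carriage of the flip stop with the adjusting screw: dark 50 x 50 mm saddle on the rail. Origin on the rail's centre line, level with the rail's top; x across the fence away from the robot, y along it towards the saw, z up. Hinge ears and flap rest reach z = 35 mm; a clamp knob reaches x = 54 mm, below z = 0. The three stops stand in any order, 140 mm or more apart.
- screw_hinge (a point): On the hinge axis of the screw stop, at mid-width: x = 8, z = 22 mm from the carriage's origin; the axis runs along y. With the flap parked, the back corner of its bend lies 44 mm in +x of this point and 52 mm above it, and its highest point 85 mm above it. All three stops measure the same.
- screw_bend (a point): Point in the screw stop's L-shaped alloy flap, where arm and nose meet, 59 mm from the hinge axis. z along the arm (68 mm long, 14 thick, 24 wide along y), away from the hinge; the nose (18 deep, 24 wide) stands 42 mm out from the arm to -x. The arm's back is the plane x = 7 mm.
- screw_head (a point): Centre of the adjusting screw's knurled steel head, 30 mm across, 12 thick. The screw, 10 mm thick and 82 long, passes along y through the nose of the flap; its head is on the side away from the saw. No other stop has a screw.
- screw_flap (a joint): Hinge of the screw stop's flap, rad: 0 = parked (arm up, leaning back away from the robot 0.60 past vertical), 2.17 = fully down (arm level towards the robot's side, nose hanging over the bed). About 0.2 kg, smooth, turns easily (about 1 N at the bend). Pushed from behind, it tips over by itself after about 0.3 rad, falls to the end and stays; let go sooner, it falls back.
- plain_stop: Carriage and flap as on the screw stop, with no screw; same origin and axes. It must stay parked. Its nose is a plain square bar.
- plain_flap (a joint): Hinge of the plain stop's flap, rad: 0 = parked (arm up, leaning back away from the robot 0.60 past vertical), 2.17 = fully down (arm level towards the robot's side, nose hanging over the bed). 
- pad_stop: Carriage and flap as on the screw stop, with no screw; same origin and axes. It must stay parked. A flat plate 50 x 40 mm, 5 mm thick, is fixed on the saw side of its nose.
- pad_flap (a joint): Hinge of the pad stop's flap, rad: 0 = parked (arm up, leaning back away from the robot 0.60 past vertical), 2.17 = fully down (arm level towards the robot's side, nose hanging over the bed). 
- tall_post: Loose welding sample: steel plate 90 x 90 x 6 mm with an upright tube 26 mm across, 101 mm high in all; origin under the plate's centre.
- short_post: Loose welding sample: steel plate 110 x 80 x 6 mm with an upright tube 42 mm across, 56 mm high in all; origin under the plate's centre.
- offcut: Loose flat-bar offcut, 45 x 25 x 10 mm, lying on the bed between two stops; origin under its centre.
- pliers: Loose pliers with rubber handles, 200 mm long, 16 mm high, lying along their x; origin under the pivot.
- square: Loose steel square behind the fence: stock 22 x 100 x 16 mm along its y, blade 150 mm along its x; origin under the stock's centre.
- hammer: Loose hammer lying behind the fence, 26 mm high, about 260 mm long along its x, head towards +x; origin under the middle of its length.
- tin: Loose steel tin behind the fence, 70 mm across, 85 mm high; origin under its centre.

How it is judged:
By the outcome, as a careful person would: the job done as asked, in the order asked, and still so for the second after the job is handed in, with the robot touching nothing.
It also fails if it takes over 38 s, if anything falls off the work surface, if the arm or the gripper's body presses on something with over 40 N, if the wrist force passes 120 N, or if a joint passes its speed limit or range.

## Robot

A 6-joint arm with a two-finger parallel gripper is mounted at the origin on the work surface. World frame = base frame: x ahead of the robot, y to its left, z up, the work surface at z = 0. Lengths are in m, angles in rad, forces in N, time in s.
With the tool pointing down it reaches from about 0.375 to 0.925 m from the base axis. Payload 5.7 kg.
Tool frame: the origin (TCP) lies on the centre line of the jaws, within the pads' length; the fingertips stand ahead of it and the grasp point (between the pads) is the TCP (manip.finger_overhang is the z of the fingertips in the tool frame, in m); z points along the fingers, y is the line along which they close (so a half turn about z gives the same grasp; the last joint's range is limited). The gripper opens to 88 mm and grips with 3 to 60 N. Pads are 20 mm wide; open, the fingers measure 115 mm over their backs; the gripper's body (75 mm by 178 mm) begins 61 mm behind the grasp point.
Start: joints at [1.134, 0.359, 1.51, -0, 1.272, -0.115], TCP at [0.19, 0.569, 0.242] pointing down, gripper open.
Joint ranges: [-2.97, 2.97], [-1.01, 2.36], [0.21, 2.38], [-0.96, 4.11], [0.2, 2.71], [-2.98, 2.98]. Speed limits (rad/s): [2.39, 2.39, 3.14, 3.14, 3.14, 3.14].

## Interface

Orientations are given as [roll, pitch, yaw] about the fixed x, y, z axes, in that order (R = Rz(yaw) Ry(pitch) Rx(roll)).
In Python, from rig import manip, optics, models gives the robot as it stands. The module is installed in compiled form; this text tells all that it offers.
- The arm moves only by the tool move_arm, never from a script. Its arguments are lists of equal length, an entry for each row: "dr": the turn, a rotation vector about the tool's x, y, z in rad, a list of three; "linear": the shift along the tool's x, y, z in mm, a list of three; "jaw": the finger opening in mm, from 0 to 87.8. A call has 1 to 12 rows; each row is the pose to reach, as a shift and turn from the pose commanded when the call began, along the tool's axes at that moment; what a row does not reach only later rows make up. A row lasts 1/8 s, in which the tool goes at most 62.5 mm and 10.7 degrees, less where a joint would pass 70% of its speed; a pose out of reach is approached as far as the arm can. A call with a gripper value outside its range is refused whole. The fingers move at their own pace and stop on an object; the grip force is fixed at half the most. Time passes only in rows, so rows that repeat a pose let the fingers close. It gives the time, the measured TCP pose, the force, the opening and the grip force at its end, in the units of the state.
- manip.sense(): the state, without advancing time (a new reading comes with each control period).
- optics.read_camera(name): name is "side" or "top" or "wrist"; returns a dict with "image" (400x640x3 uint8, blue, green, red), "fovy" (degrees; the focal length in pixels is half the picture's height over the tangent of half this angle, whatever the lens; pixels are square), "cx", "cy" (the principal point, pixels), "cam_to_world" (4x4, takes a point from camera to world coordinates); the wrist camera has in their place "mount" (4x4, takes a point from camera to tool coordinates, whose origin is the TCP and whose axes are the flange's). Camera axes: x right, y up, looking along -z (the intrinsics and any distortion apply to the point x, -y, -z); pixel columns grow to the right and rows downward; lengths in m; the calibration is good to about 2 mm. A picture is of the moment at which its call begins: read the wrist's pose just before it. There is no depth.
- manip.hand_in(): hands the job in; it is judged then, once.
Trained networks look in the newest picture that a camera, given by its name, has taken for a name from the list of things; names that differ only in an ending like _2 or _b are one class to them, and where a whole thing is asked for, a point or a joint stands for the part that bears it (a point fixed in the world has none). Each returns a list of dicts, best first, with "conf" (0 to 1); they miss things now and then, are a little off and sometimes report something else, mostly with a low value. They report only what shows in the picture. A call takes as long as a camera call.
- models.trace(camera, thing): "mask" (400x640 bool, what is visible of it) and "xy" ([column, row] in pixels, amid what is visible of it).
The state is a dict: "time_s": time; "q": joint angles; "qd": joint speeds; "tau": joint torques, N m; "ee_pos": TCP position; "ee_rot": TCP orientation; "wrist_force": force on the tool from outside, world axes, zero at the start; "moment": the same for the moment, N m; "width": opening from 0.0 (shut) to 1.0 (fully open); "finger_force": force on a finger pad.
Only numpy, scipy, OpenCV 4.12 (cv2) and the standard library are available. Lean on these libraries where they do the work, as an engineer would, in place of code of your own. Each camera call takes 0.05 s, during which the arm holds its last target. There are 200 camera calls.

## Working session

There is one attempt and no reset: what is moved stays moved. The work goes in short steps, Python scripts to look and compute and a tool call to move; the robot and the scene stay as the last step left them, time stands still between calls to the robot, and variables do not carry over. Pictures are saved under pics/ and viewed, at most 10 in all, crops included, and the job is handed in when it is done.

Besides the shell and the picture viewer there is one more tool, called after "Call:" as a command line: name --argument value ..., lists and objects as JSON in quotes. move_arm: Moves the arm, as the interface text tells. Its arguments: {"type":"object","properties":{"dr":{"type":"array","items":{"type":"array","items":{"type":"number"}}},"linear":{"type":"array","items":{"type":"array","items":{"type":"number"}}},"jaw":{"type":"array","items":{"type":"number"}}},"required":["dr","linear","jaw"]}

```bash
mkdir -p pics; cat > h.py <<'E'
import numpy as np, cv2
from rig import manip, optics, models
E
python3 - <<'E'
from h import *
s=manip.sense(); print({k:np.round(v,3) for k,v in s.items()}, manip.finger_overhang)
for c in ["side","top"]:
    r=optics.read_camera(c); cv2.imwrite(f"pics/{c}1.png",r["image"])
    print(c,[k for k in r],r["fovy"],r["cx"],r["cy"],np.round(r["cam_to_world"],3).tolist(), {k:r[k] for k in r if k not in("image","cam_to_world")})
    for t in ["screw_stop","screw_head","screw_flap","plain_stop","pad_stop","tall_post","short_post","offcut","tin","hammer","square","pliers"]:
        print(t,[(round(d["conf"],2),np.round(d["xy"]).tolist(),int(d["mask"].sum())) for d in models.trace(c,t)][:3])
E
```

```text
{'time_s': np.float64(0.0), 'q': array([ 1.134,  0.359,  1.511, -0.   ,  1.272, -0.115]), 'qd': array([ 0.002, -0.   , -0.   ,  0.002, -0.   ,  0.   ]), 'tau': array([ 2.0000e-03, -5.1537e+01, -2.7072e+01,  6.7000e-02,  3.5000e-02,
       -0.0000e+00]), 'ee_pos': array([0.189, 0.569, 0.241]), 'ee_rot': array([-3.14, -0.  ,  2.82]), 'wrist_force': array([-0.364, -0.162,  0.223]), 'moment': array([ 0.03 ,  0.028, -0.019]), 'finger_force': np.float64(0.0), 'width': np.float64(0.997)} 0.019
side ['image', 'fovy', 'cx', 'cy', 'cam_to_world'] 57.719385511525616 318.13590994822266 198.0845417437142 [[-0.947, 0.241, -0.212, 0.374], [-0.321, -0.709, 0.628, 0.568], [0.001, 0.663, 0.748, 0.867], [0.0, 0.0, 0.0, 1.0]] {'fovy': 57.719385511525616, 'cx': 318.13590994822266, 'cy': 198.0845417437142}
screw_stop [(0.61, [356.0, 165.0], 735), (0.52, [327.0, 218.0], 385)]
screw_head [(0.77, [359.0, 154.0], 406)]
screw_flap [(0.58, [354.0, 155.0], 415)]
plain_stop [(0.9, [323.0, 230.0], 751), (0.25, [343.0, 282.0], 153)]
pad_stop [(0.83, [293.0, 302.0], 1105)]
tall_post [(0.77, [282.0, 197.0], 666), (0.
[... 432 characters left out ...]
555314972 [[-0.026, 0.991, -0.13, 0.422], [-0.999, -0.023, 0.023, -0.022], [0.019, 0.131, 0.991, 1.148], [0.0, 0.0, 0.0, 1.0]] {'fovy': 55.73656937387703, 'cx': 315.67330968694773, 'cy': 204.14865555314972}
screw_stop [(0.56, [375.0, 214.0], 655)]
screw_head [(0.67, [380.0, 218.0], 402)]
screw_flap [(0.73, [378.0, 219.0], 421), (0.58, [207.0, 215.0], 723)]
plain_stop [(0.84, [286.0, 217.0], 472)]
pad_stop [(0.71, [207.0, 215.0], 666)]
tall_post [(0.94, [338.0, 157.0], 809)]
short_post [(0.73, [263.0, 139.0], 906)]
offcut [(0.5, [258.0, 242.0], 104)]
tin [(0.81, [382.0, 168.0], 597)]
hammer [(0.97, [188.0, 170.0], 946)]
square [(0.85, [292.0, 179.0], 628)]
pliers [(0.75, [466.0, 280.0], 850)]
```

View pics/side1.png

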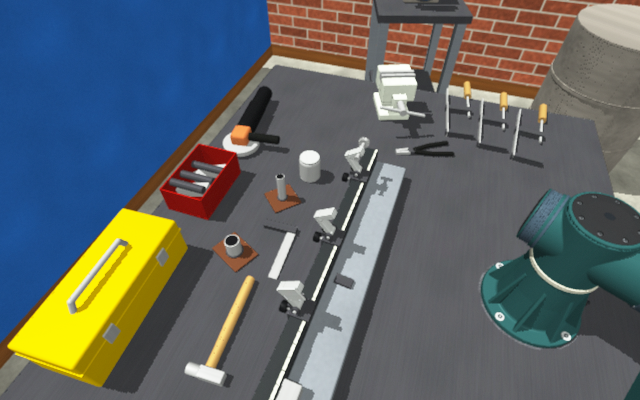

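View pics/top1.png

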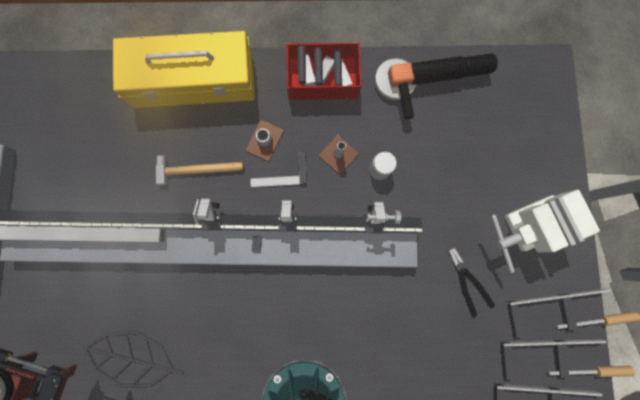

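Side: the screw stop is at the free end (about 356,160), tin at (310,165) and tall post at (281,190) behind it. Top: screw stop at (378,215), tin at (382,168), tall post at (338,157).

```bash
python3 - <<'E'
from h import *
a=cv2.imread("pics/side1.png")[120:220,270:400]; b=cv2.imread("pics/top1.png")[140:250,320:450]
a=cv2.resize(a,None,fx=6,fy=6,interpolation=cv2.INTER_CUBIC)[:,:390*2]; b=cv2.resize(b,None,fx=5,fy=5,interpolation=cv2.INTER_CUBIC)
cv2.imwrite("pics/c_side.png",a);cv2.imwrite("pics/c_top.png",b)
E
```

```text
(no output)
```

View pics/c_side.png

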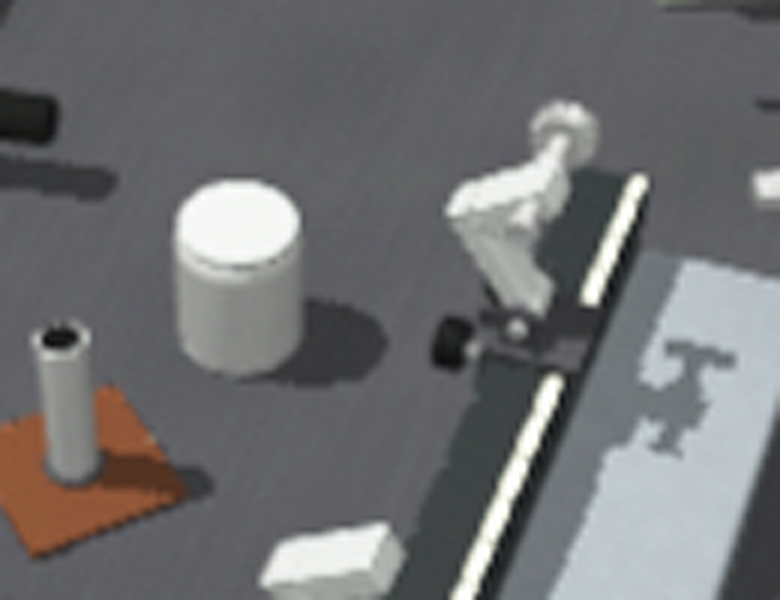

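View pics/c_top.png

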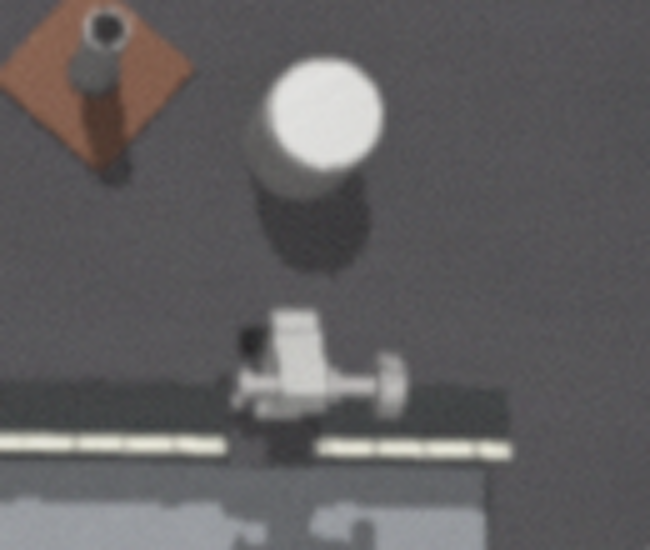

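Both crops show the flap's back corner (side 345.8,153; top 379,203), the screw head (side 364.2,142.2; top 398,216.6), and the tin and tall post tops.

```bash
cat >> h.py <<'E'
def ray(c,p):
    r=C[c]; T=r["cam_to_world"]; f=200/np.tan(np.radians(r["fovy"]/2))
    d=T[:3,:3]@np.array([(p[0]-r["cx"])/f,-(p[1]-r["cy"])/f,-1]); return T[:3,3],d
def tri(ps,pt):
    (a,u),(b,v)=ray("side",ps),ray("top",pt)
    s,t=np.linalg.lstsq(np.c_[u,-v],b-a,rcond=None)[0]
    return np.round((a+s*u+b+t*v)/2,4),round(np.linalg.norm(a+s*u-b-t*v)*1000,1)
def atz(c,p,z):
    a,d=ray(c,p); return np.round(a+d*(z-a[2])/d[2],4)
C={}
def load():
    for c in("side","top"): C[c]=optics.read_camera(c)
E
python3 - <<'E'
from h import *
load()
print("corner",tri((345.8,153),(379,203)))
print("head",tri((364.2,142.2),(398.2,216.6)))
print("tin",tri((309.7,155.3),(385,162.6)))
print("post",tri((280.3,176.2),(341.4,145.4)))
for p in [(422.4,230.4),(383.5,229.5),(365,229),(322,228.2)]: print("tape top",atz("top",p,.095))
for p in [(376.5,150.5),(368.5,170),(362.5,183),(346.5,219)]: print("tape side",atz("side",p,.095))
for y in (228.2,):pass
# tape fit, whole length, both cams
for c in("top","side"):
    im=C[c]["image"].astype(int); m=(im.min(2)>165)&(im[...,2]-im[...,0]>8)
    v,u=np.nonzero(m); P=np.array([atz(c,p,.095) for p in zip(u,v)])
    k=(P[:,0]>.35)&(P[:,0]<.50)&(P[:,1]<.5); P=P[k]
    for _ in range(6):
        q=np.polyfit(P[:,1],P[:,0],1); e=abs(P[:,0]-np.polyval(q,P[:,1])); P=P[e<max(.004,2*np.median(e))]
    print(c,q,len(P),P[:,1].min(),P[:,1].max())
for t in ["screw_hinge","screw_bend","screw_head","tin","tall_post","plain_stop","square"]:
    a=models.trace("side",t)[:1];b=models.trace("top",t)[:1]
    if a and b: print(t,a[0]["conf"],b[0]["conf"],tri(a[0]["xy"],b[0]["xy"]))
E
```

```text
corner (array([ 0.5514, -0.2108,  0.1678]), np.float64(2.4))
head (array([ 0.5111, -0.2558,  0.1837]), np.float64(1.0))
tin (array([ 0.6775, -0.2485,  0.091 ]), np.float64(1.4))
post (array([ 0.7275, -0.1242,  0.0988]), np.float64(0.7))
tape top [ 0.4795 -0.3431  0.095 ]
tape top [ 0.4847 -0.234   0.095 ]
tape top [ 0.4874 -0.1822  0.095 ]
tape top [ 0.4925 -0.0622  0.095 ]
tape side [ 0.4809 -0.3351  0.095 ]
tape side [ 0.4842 -0.2389  0.095 ]
tape side [ 0.4881 -0.1794  0.095 ]
tape side [ 0.4962 -0.034   0.095 ]
top [0.03993681 0.49550581] 325 -0.8385 0.1212
side [0.04964309 0.49667847] 187 -0.8837 0.161
screw_hinge 0.66 0.57 (array([ 0.514 , -0.2117,  0.1305]), np.float64(5.1))
screw_bend 0.57 0.74 (array([ 0.5209, -0.2084,  0.1722]), np.float64(3.6))
screw_head 0.67 0.63 (array([ 0.5148, -0.213 ,  0.1817]), np.float64(8.0))
tin 0.21 0.97 (array([ 0.5829, -0.222 ,  0.1415]), np.float64(142.3))
tall_post 0.92 0.72 (array([ 0.728 , -0.1169,  0.0059]), np.float64(11.8))
plain_stop 0.78 0.98 (array([0.5254, 0.0343, 0.1062]), np.float64(11.9))
square 0.96 0.58 (array([0.6517, 0.03  , 0.0096]), np.float64(26.1))
```

```bash
cat >> h.py <<'E'
from scipy.spatial.transform import Rotation as Ro
def shift(p,yaw=None):
    s=manip.sense(); R=Ro.from_euler("xyz",s["ee_rot"])
    o=np.round(R.inv().apply(np.array(p)-s["ee_pos"])*1000,1)
    return o, np.round((R.inv()*Ro.from_euler("xyz",[np.pi,0,np.pi-.045])).as_rotvec(),3)
E
python3 -c "
from h import *
print(shift((.32,.33,.30)),shift((.60,-.212,.30)))"
```

```text
(array([-199.2, -185.7,  -58.4]), array([-0.   , -0.   , -0.277])) (array([-636.3, -611.3,  -58.3]), array([-0.   , -0.   , -0.277]))
```

Call:
move_arm --dr '[[0,0,0],[0,0,-0.07],[0,0,-0.14],[0,0,-0.2],[0,0,-0.277],[0,0,-0.277],[0,0,-0.277],[0,0,-0.277],[0,0,-0.277],[0,0,-0.277],[0,0,-0.277],[0,0,-0.277]]' --linear '[[0,0,-58],[-40,-38,-58],[-80,-77,-58],[-120,-115,-58],[-160,-154,-58],[-200,-192,-58],[-240,-231,-58],[-280,-269,-58],[-320,-307,-58],[-360,-346,-58],[-400,-384,-58],[-440,-423,-58]]' --jaw '[0,0,0,0,0,0,0,0,0,0,0,0]'

```text
time_s: 3.6
ee_pos: [0.4741, 0.027, 0.3]
ee_rot: [3.141, 0.001, 3.097]
wrist_force: [0.8, 0.1, 0.1]
width: -0.001
finger_force: 0.0
```

```bash
python3 -c "
from h import *
s=manip.sense();print(s['time_s'],s['q'],s['ee_pos'],s['width'],shift((.60,-.212,.30)))"
```

```text
3.6 [-8.88773004e-02  1.21960733e-01  1.68556614e+00  1.69814886e-04
  1.33319326e+00 -1.61468862e+00] [0.47412121 0.02698315 0.29995585] -0.001295501005375836 (array([-136.5, -233.1,    0. ]), array([ 0.   ,  0.001, -0.   ]))
```

Call:
move_arm --dr '[[0,0,0],[0,0,0],[0,0,0],[0,0,0],[0,0,0],[0,0,0],[0,0,0]]' --linear '[[-27,-46,0],[-54,-92,0],[-81,-138,0],[-108,-184,0],[-136,-233,0],[-136,-233,0],[-136,-233,0]]' --jaw '[0,0,0,0,0,0,0]'

```text
time_s: 4.47
ee_pos: [0.5983, -0.2097, 0.2992]
ee_rot: [3.141, -0.001, 3.096]
wrist_force: [-0.2, 0.3, 0.2]
width: 0.005
finger_force: 0.0
```

```bash
python3 - <<'E'
from h import *
s=manip.sense();print(s['time_s'],s['ee_pos'],s['wrist_force'])
w=optics.read_camera("wrist"); M=w["mount"]; f=200/np.tan(np.radians(w["fovy"]/2))
im=w["image"].copy()
R=Ro.from_euler("xyz",s["ee_rot"]).as_matrix()
def px(P):
    t=R.T@(np.array(P)-s["ee_pos"]); c=M[:3,:3].T@(t-M[:3,3]); return (w["cx"]+f*c[0]/-c[2], w["cy"]-f*c[1]/-c[2])
for P,col in [((.5514,-.211,.168),(0,0,255)),((.5111,-.2558,.1837),(0,255,0)),((.6775,-.2485,.085),(255,0,0))]:
    p=px(P);print(p);cv2.circle(im,tuple(int(round(a)) for a in p),4,col,1)
cv2.imwrite("pics/w1.png",im)
E
```

```text
4.475 [ 0.59833301 -0.20969619  0.29922951] [-0.18830382  0.2918913   0.24898439]
(np.float64(313.5747703393214), np.float64(152.30100127175245))
(np.float64(257.5428554348423), np.float64(108.47309393967862))
(np.float64(290.6586692515025), np.float64(242.4452207105128))
```

View pics/w1.png

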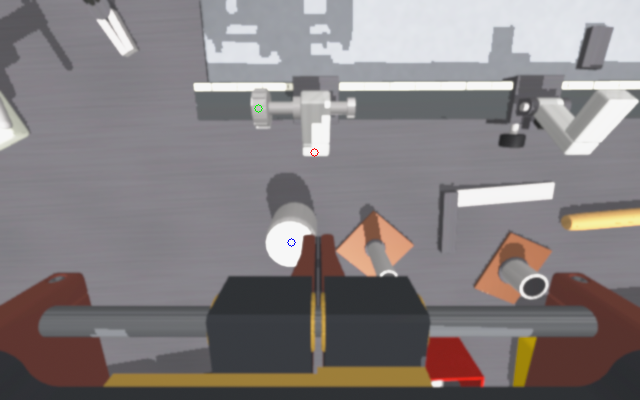

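The wrist view confirms the estimates: flap back corner at (314,152), head at (258,108), tin (290,242). All markers sit on their targets. Next is the descent behind the flap, above the tin.

Call:
move_arm --dr '[[0,0,0],[0,0,0],[0,0,0],[0,0,0],[0,0,0],[0,0,0],[0,0,0]]' --linear '[[0,0,40],[0,0,80],[0,0,110],[0,0,130],[0,0,130],[12,0,130],[24,0,130]]' --jaw '[0,0,0,0,0,0,0]'

```text
time_s: 5.4
ee_pos: [0.5744, -0.2089, 0.171]
ee_rot: [-3.141, 0.001, 3.097]
wrist_force: [-0.2, -0.8, -0.4]
width: 0.006
finger_force: 0.0
```

Call:
move_arm --dr '[[0,0,0],[0,0,0],[0,0,0],[0,0,0],[0,0,0],[0,0,0],[0,0,0],[0,0,0]]' --linear '[[4,0,0],[8,0,0],[12,0,0],[16,0,0],[20,0,0],[24,0,0],[28,0,0],[32,0,0]]' --jaw '[0,0,0,0,0,0,0,0]'

```text
time_s: 6.4
ee_pos: [0.5424, -0.2075, 0.1695]
ee_rot: [3.142, -0.0, 3.097]
wrist_force: [0.4, 0.2, 0.9]
width: 0.004
finger_force: 0.1
```

```bash
python3 - <<'E'
from h import *
s=manip.sense();print(s['time_s'],s['ee_pos'],s['wrist_force'])
load(); a=cv2.resize(C["side"]["image"][100:260,230:430],None,fx=3,fy=3); cv2.imwrite("pics/s2.png",a)
E
```

```text
6.4 [ 0.54243282 -0.20752849  0.16954113] [0.37875695 0.19788731 0.85843036]
```

View pics/s2.png

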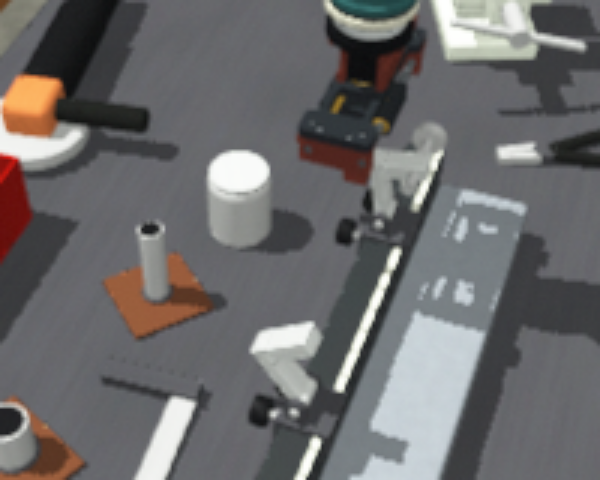

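The flap is tilting nearly upright, pushed by the fingertips (about 375,165 in the crop), and nothing else has moved. I'll push a little further, then back off and rise.

Call:
move_arm --dr '[[0,0,0],[0,0,0],[0,0,0],[0,0,0],[0,0,0],[0,0,0],[0,0,0],[0,0,0]]' --linear '[[4,0,0],[8,0,0],[12,0,0],[16,0,0],[18,0,0],[18,0,0],[18,0,0],[18,0,0]]' --jaw '[0,0,0,0,0,0,0,0]'

```text
time_s: 7.5
ee_pos: [0.525, -0.2069, 0.1697]
ee_rot: [-3.141, 0.0, 3.097]
wrist_force: [0.6, -0.2, -0.4]
width: 0.006
finger_force: 0.0
```

Call:
move_arm --dr '[[0,0,0],[0,0,0],[0,0,0],[0,0,0],[0,0,0],[0,0,0],[0,0,0],[0,0,0],[0,0,0]]' --linear '[[-20,0,0],[-45,0,0],[-70,0,0],[-70,0,-40],[-70,0,-80],[-70,0,-120],[-70,0,-150],[-70,0,-150],[-70,0,-150]]' --jaw '[0,0,0,0,0,0,0,0,0]'

```text
time_s: 8.62
ee_pos: [0.5943, -0.2097, 0.3185]
ee_rot: [3.141, -0.001, 3.097]
wrist_force: [0.6, 0.3, -1.2]
width: 0.001
finger_force: 0.0
```

```bash
python3 - <<'E'
from h import *
s=manip.sense();print(s['time_s'],s['ee_pos'],s['wrist_force'])
load(); a=cv2.resize(C["side"]["image"][100:330,190:470],None,fx=2.5,fy=2.5); cv2.imwrite("pics/s3.png",a)
E
```

```text
8.625 [ 0.59430828 -0.2096926   0.31849324] [ 0.5734244   0.257001   -1.17888612]
```

View pics/s3.png

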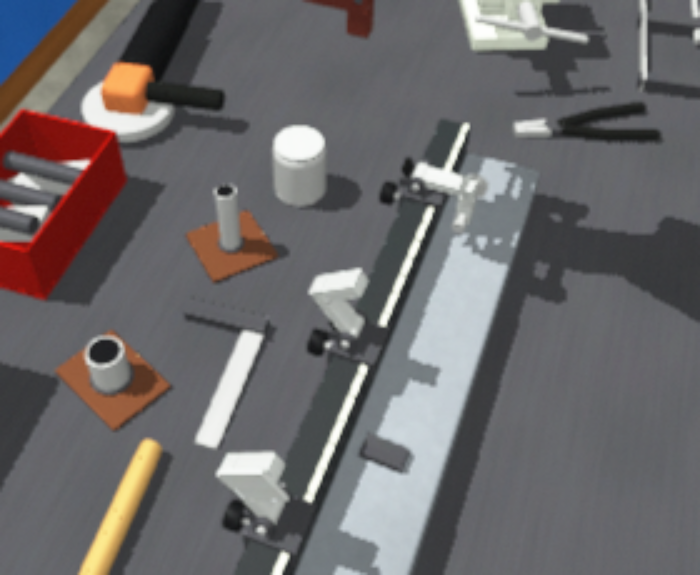

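The screw stop's flap is level with its nose hanging over the bed (crop 440–480, 175–225). The other two stops are still parked, nothing else has shifted, and the hand is clear.

```bash
python3 -c "
from rig import manip
print(manip.hand_in())"
```

```text
the job is handed in; nothing more can be done
None
```

The screw stop is tipped fully down over the bed, the other two stops are still parked up, nothing else on the bench looks shifted, and the job is handed in with the hand clear at about 8.7 s.

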